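# Slide the washed cover up the ramp onto the drip tray

## Robot

A 6-joint arm with a two-finger parallel gripper is mounted at the origin on the work surface. World frame = base frame: x ahead of the robot, y to its left, z up, the work surface at z = 0. Lengths are in m, angles in rad, forces in N, time in s.
With the tool pointing down it reaches from about 0.3 to 0.75 m from the base axis. Payload 8.5 kg.
Tool frame: the origin (TCP) lies at the very end of the fingers, on their centre line; the grasp point (between the pads) lies 19 mm behind it (pinch_z is the distance from the TCP to the grasp point, in m); z points along the fingers, y is the direction in which the jaws open and shut (so a half turn about z gives the same grasp; the last joint's range is limited). The gripper opens to 88 mm and grips with 3 to 60 N. Pads are 18 mm wide; open, the fingers measure 123 mm over their backs; the gripper's body (75 mm by 187 mm) begins 45 mm behind the grasp point.
Start: joints at [-1.56, 0.381, 1.297, -0, 1.464, -0.215], TCP at [0.123, -0.536, 0.239] pointing down, gripper open.
Joint ranges: [-3.11, 3.11], [-0.89, 2.33], [0.22, 2.48], [-1.42, 4.56], [0.17, 2.85], [-2.88, 2.88]. Speed limits (rad/s): [2.39, 2.39, 3.14, 3.14, 3.14, 3.14].

## Interface

Orientations are given as [roll, pitch, yaw] about the fixed x, y, z axes, in that order (R = Rz(yaw) Ry(pitch) Rx(roll)).
In Python, from station import * gives the robot as it stands.
- The arm moves only by the shell command python3 -m jog 'ROWS'. ROWS is JSON, one flat list of numbers, 7 for each row, row after row: the shift along the tool's x, y, z as a fraction of full scale, then the turn, a rotation vector about the tool's x, y, z as a fraction of full scale, then the closure, from 0 (fully open) to 1 (shut). In form: [tx, ty, tz, ax, ay, az, fingers, tx, ty, tz, ax, ay, az, fingers, ...]. A call has 1 to 8 rows; each row is the pose to reach, as a shift and turn from the pose commanded when the call began, along the tool's axes at that moment, turning the shorter way round; what a row does not reach only later rows make up. Full scale, the value 1, is 30 cm for a shift and 180 degrees for a turn. A row lasts 1/8 s, in which the tool goes at most 62.5 mm and 10.7 degrees, less where a joint would pass 70% of its speed; a pose out of reach is approached as far as the arm can. A call with a number of a shift or a turn outside -1 to 1 is refused whole. A call with a gripper value outside its range is refused whole. The fingers move at their own pace and stop on an object; the grip force is fixed at half the most. Time passes only in rows, so rows that repeat a pose let the fingers close. It gives the time, the measured TCP pose, the force and the opening at its end, in the units of the state.
- get_obs(): the state, without advancing time (a new reading comes with each control period).
- capture(name): name is "scene" or "top" or "wrist"; returns a dict with "color" (384x512x3 uint8, blue, green, red), "fx", "fy", "cx", "cy" (pixels), "T" (4x4, takes a point from camera to world coordinates). Camera axes: x right, y down, z forward; pixel columns grow to the right and rows downward; lengths in m; the calibration is good to about 2 mm. A picture is of the moment at which its call begins. There is no depth.
- sign_off(): hands the job in, once; it reports no verdict.
The state is a dict: "time_s": time; "joints": joint angles; "dq": joint speeds; "joint_torque": joint torques, N m; "position": TCP position; "ee_rot": TCP orientation; "ft_force": force on the tool from outside, world axes, zero at the start; "wrist_torque": the same for the moment, N m; "width": finger opening in m.
Only numpy, scipy, OpenCV 4.12 (cv2) and the standard library are available. Lean on these libraries where they do the work, as an engineer would, in place of code of your own. Each camera call takes 0.05 s, during which the arm holds its last target.

## Task

Two square covers lie on the bench in front of the blue drip tray's ramp. Push the clean bright aluminium one up the ramp in front of it until the whole of it lies flat on the raised deck of the tray, roughly square to the lane; slide it, do not lift it. Leave the oily black cover where it is.

Things in the scene. Friction and masses are not known exactly. Their poses are not given: they have to be found in the camera images.
- clean_cover_center (a point): Centre, half-way up, of the clean bright aluminium cover: a loose flat plate 96 x 96 x 26 mm, 0.3 to 0.55 kg, with a round 50 mm through bore and four dark dots at the corners. x and y axes along its sides, z up. It starts on the bench before one lane of the tray, within 6 degrees of the tray's x axis and 10 mm of that lane's centre line.
- oily_cover_center (a point): Centre, half-way up, of the oily black cover: same shape, size and axes as the clean one, but black all over. It starts before the ramp of the other lane and is to stay there.
- tray: Blue drip tray, fixed, 304 mm wide. Origin on the bench at the middle of the ramp's foot; x points up the ramp (roughly world +y), y across, z up. Ramp from x = 0 to 70 mm rises from 0 to 10 mm over the full width, no side rims. Flat deck, 10 mm above the bench, from x = 70 to 230 mm. A cover is wholly on the deck with its centre at x = 118 to 182 mm.
- tray_deck (a point): Point on the deck's top surface in the middle between the two lanes: x = 150, y = 0, z = 10 mm in the tray's frame, same axes. Steel rims 8 mm thick, tops 26 mm above the bench, stand on the deck at y = -148, 0 and +148 mm and across its far end (x = 230 to 238 mm), making two lanes 140 mm wide with centre lines at y = -74 and +74 mm.
Things that resemble listed ones, but are neither listed nor needed, are in the scene too. What is shaped like the part that bears clean_cover_center but green is not meant.

How it is judged:
By the outcome, as a careful person would: the job done as asked, in the order asked, and still so for the second after the job is handed in, with the robot touching nothing.
It also fails if it takes over 35 s, if anything falls off the work surface, if the arm or the gripper's body presses on something with over 40 N, if the wrist force passes 120 N, or if a joint passes its speed limit or range.

## Working session

There is one attempt and no reset: what is moved stays moved. The work goes in short steps, Python scripts to look and compute and a shell command to move; the robot and the scene stay as the last step left them, time stands still between calls to the robot, and variables do not carry over. Pictures are saved under pics/ and viewed, and the job is handed in when it is done.

```bash
mkdir -p pics; ls; python3 - <<'E'
from station import *
import cv2
o=get_obs(); print(o)
for n in ("scene","top","wrist"):
    c=capture(n); cv2.imwrite(f"pics/{n}0.png",c["color"]); print(n,c["fx"],c["fy"],c["cx"],c["cy"],c["T"].round(4).tolist() if hasattr(c["T"],'round') else c["T"])
E
```

```text
pics
{'time_s': 0.0, 'joints': array([-1.56031652e+00,  3.81178301e-01,  1.29827540e+00, -4.42395854e-05,
        1.46358474e+00, -2.15327120e-01]), 'dq': array([ 0.00026852, -0.00100582,  0.00049285,  0.00099159, -0.00010973,
       -0.00073282]), 'joint_torque': array([-1.64845340e-03, -4.37931418e+01, -2.24563962e+01,  7.11484090e-02,
        3.51547252e-02, -8.90241404e-05]), 'position': array([ 0.12311019, -0.53574817,  0.23814233]), 'ee_rot': array([-3.14017085e+00, -2.65954785e-04,  2.25811499e-01]), 'ft_force': array([-0.01167208, -1.04196024, -0.6952814 ]), 'wrist_torque': array([-0.01117064, -0.02819374,  0.01454918]), 'width': 0.08801328419529487}
scene 413.76698227469114 413.76698227469114 254.39056636395352 190.6019737084712 [[0.2716, 0.5815, -0.7669, 1.274], [0.9624, -0.1607, 0.2191, -0.2258], [0.0042, -0.7975, -0.6033, 0.6078], [0.0, 0.0, 0.0, 1.0]]
top 475.93442234817473 475.93442234817473 252.9558650492842 190.6064548115077 [[0.016, -0.9801, 0.1977, 0.3846], [-0.9999, -0.0169, -0.0032, -0.0341], [0.0065, -0.1976, -0.9803, 1.101], [0.0, 0.0, 0.0, 1.0]]
wrist 342.2986150213047 342.2986150213047 256.73912510430387 193.0467648335701 [[0.2245, -0.9402, -0.2561, 0.189], [-0.9745, -0.217, -0.0578, -0.5208], [-0.0012, 0.2625, -0.9649, 0.3839], [0.0, 0.0, 0.0, 1.0]]
```

View pics/top0.png

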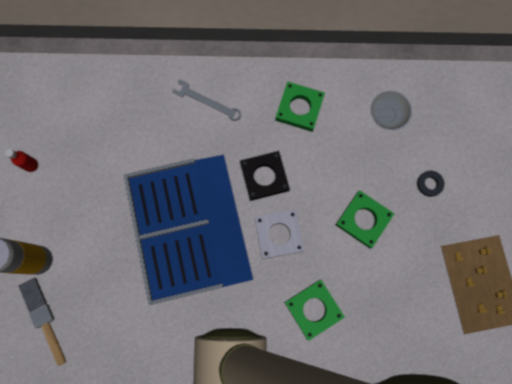

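View pics/scene0.png

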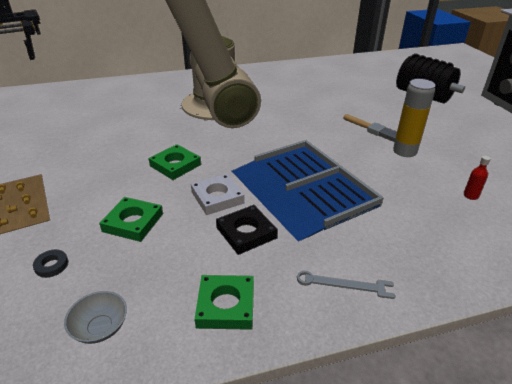

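The top view shows the clean cover at about (279,233), the black one at (265,176), and the ramp foot from (223,156) to (252,281). The scene view confirms that the bright plate lies in front of the near lane. Next I measure them.

```bash
cat > h.py <<'E'
from station import *
import cv2, numpy as np
def ray(c,uv,z):
    T=np.array(c["T"]); d=T[:3,:3]@np.array([(uv[0]-c["cx"])/c["fx"],(uv[1]-c["cy"])/c["fy"],1]); o=T[:3,3]
    return (o+d*(z-o[2])/d[2])
def box(c,mask,near):
    n,l,s,ce=cv2.connectedComponentsWithStats(mask.astype(np.uint8))
    k=l[int(near[1]),int(near[0])]
    m=(l==k).astype(np.uint8); ct=max(cv2.findContours(m,0,2)[0],key=cv2.contourArea)
    return ct,s[k]
E
python3 - <<'E'
from h import *
c=capture("top"); im=c["color"]; hsv=cv2.cvtColor(im,cv2.COLOR_BGR2HSV)
print(im[233,265],im[215,330],im[215,262],im[235,262])
blue=((hsv[...,0]>100)&(hsv[...,0]<130)&(hsv[...,1]>120)).astype(np.uint8)
blue=cv2.morphologyEx(blue,cv2.MORPH_OPEN,np.ones((3,3)))
ct,_=box(c,blue,(230,200))
r=cv2.approxPolyDP(ct,4,True)[:,0]; print("blue",r.tolist())
gray=cv2.cvtColor(im,cv2.COLOR_BGR2GRAY)
big=cv2.resize(im[130:330,110:350],None,fx=3,fy=3,interpolation=cv2.INTER_CUBIC); cv2.imwrite("pics/crop.png",big)
E
```

```text
[151 137 136] [143 138 142] [146 137 139] [152 137 137]
blue [[222, 156], [129, 178], [140, 233], [209, 220], [141, 240], [152, 299], [251, 279]]
```

View pics/crop.png

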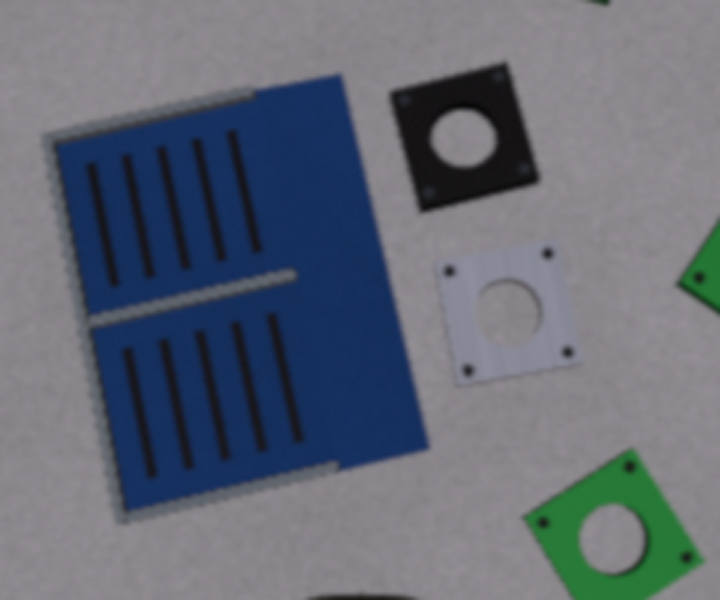

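The crop shows the clean plate's four dots at crop (449,271), (547,254), (567,352) and (468,370). The ramp foot corners are at (341,74) and (428,450). I refine these and convert them.

```bash
python3 - <<'E'
from h import *
c=capture("top"); g=cv2.cvtColor(c["color"],cv2.COLOR_BGR2GRAY).astype(float)
P=[]
for u,v in [(449,271),(547,254),(567,352),(468,370)]:
    u=u/3+110-.33;v=v/3+130-.33
    x0,y0=int(round(u))-3,int(round(v))-3
    w=np.clip(115-g[y0:y0+7,x0:x0+7],0,None); yy,xx=np.mgrid[y0:y0+7,x0:x0+7]
    P.append(ray(c,((w*xx).sum()/w.sum(),(w*yy).sum()/w.sum()),.026))
P=np.array(P); C=P.mean(0); print(P.round(4).tolist(),"C",C.round(4))
print("sides",[np.linalg.norm(P[i]-P[i-1]).round(4) for i in range(4)])
d=(P[0]-P[1])+(P[3]-P[2]); print("plate x yaw",np.degrees(np.arctan2(d[1],d[0])))
A=ray(c,(223.2,154.4),0);B=ray(c,(252.4,279.7),0)
print("foot",A.round(4),B.round(4),np.linalg.norm(A-B))
yv=(A-B)/np.linalg.norm(A-B)  # which sign: x up ramp ~ +y => y ~ -x
yv=-yv; xv=np.array([yv[1],-yv[0],0]); O=(A+B)/2
# far-end deck check: rim top outer corners
F=[ray(c,p,.026) for p in [(125.,174.8),(150.5,303)]]
for f in F+[C]+list(P): print("tray coords",((f-O)@xv).round(4),((f-O)@yv).round(4))
print("xv",xv,"yaw",np.degrees(np.arctan2(xv[1],xv[0])),"O",O)
print("lane centre yneg->", (O+xv*.15+yv*.074).round(4))
o=get_obs();print(o["position"],o["ee_rot"],o["time_s"])
E
```

```text
[[0.5335, -0.0534, 0.026], [0.5484, -0.1281, 0.026], [0.4738, -0.1429, 0.026], [0.4588, -0.0683, 0.026]] C [ 0.5036 -0.0982  0.026 ]
sides [np.float64(0.0762), np.float64(0.0762), np.float64(0.0761), np.float64(0.0761)]
plate x yaw 101.30877012730265
foot [0.6938 0.0349 0.    ] [ 0.3999 -0.0398  0.    ] 0.30327118017353016
tray coords 0.2322 -0.1485
tray coords 0.2296 0.1492
tray coords -0.0821 0.0655
tray coords -0.0461 0.0255
tray coords -0.1222 0.0295
tray coords -0.1181 0.1055
tray coords -0.0421 0.1016
xv [-0.24638837  0.96917118  0.        ] yaw 104.26389709785325 O [ 0.54687316 -0.0024345   0.        ]
lane centre yneg-> [0.4382 0.1247 0.    ]
[ 0.12312744 -0.53593129  0.23850274] [-3.14104199e+00 -1.15943259e-04  2.25787703e-01] 0.25
```

```bash
cat >> h.py <<'E'
from scipy.spatial.transform import Rotation as Rn
O=np.array([0.54687,-0.00243,0]);xv=np.array([-.24639,.96917,0]);yv=np.array([-.96917,-.24639,0])
def W(x,y,z): return O+x*xv+y*yv+np.array([0,0,z])
def need(p,yaw=np.radians(104.26)):
    o=get_obs(); R=Rn.from_euler('xyz',o["ee_rot"]); t=R.inv().apply(p-o["position"])
    G=Rn.from_euler('xyz',[np.pi,0,yaw]); a=(R.inv()*G).as_rotvec()
    print("shift frac",(t/.3).round(4),"turn frac",(a/np.pi).round(4))
    q=o["position"]-O; print("t",o["time_s"],"tray xyz",(q@xv).round(4),(q@yv).round(4),o["position"][2].round(4),"F",o["ft_force"].round(1),"w",round(o["width"],4))
E
python3 - <<'E'
from h import *
p=W(-.166,.065,.12); print(p)
need(p)
c={"T":np.eye(4)}
E
```

```text
[ 0.52477469 -0.17932757  0.12      ]
shift frac [ 1.5709 -0.8586  0.3957] turn frac [-1.000e-04 -2.000e-04 -5.074e-01]
t 0.25 tray xyz -0.4126 0.5421 0.2385 F [-0.2  0.3 -0.2] w 0.0886
```

```bash
python3 -m jog '[0.2,-0.1,0,0,0,-0.06,0.5, 0.4,-0.2,0,0,0,-0.12,0.5, 0.6,-0.3,0,0,0,-0.18,0.5, 0.75,-0.4,0,0,0,-0.24,0.5, 0.9,-0.5,0,0,0,-0.3,0.5, 1,-0.6,0,0,0,-0.36,0.5, 1,-0.7,0,0,0,-0.42,0.5, 1,-0.7,0,0,0,-0.48,0.5]'
python3 - <<'E'
from h import *
need(W(-.166,.065,.12))
E
```

```text
time_s: 1.25
position: [0.3685, -0.2623, 0.2389]
ee_rot: [-3.142, -0.0, 1.734]
ft_force: [-0.7, -0.8, -0.7]
width: 0.0442
shift frac [0.1878 0.5591 0.3964] turn frac [-0.     -0.0001 -0.0272]
t 1.25 tray xyz -0.2079 0.2369 0.2389 F [-0.7 -0.8 -0.7] w 0.0442
```

```bash
python3 -m jog '[0.05,0.15,0.1,0,0,-0.02,0.5, 0.1,0.3,0.2,0,0,-0.027,0.5, 0.15,0.45,0.3,0,0,-0.027,0.5, 0.18,0.55,0.39,0,0,-0.027,0.5, 0.18,0.55,0.39,0,0,-0.027,0.5, 0.18,0.55,0.39,0,0,-0.027,0.5]'
python3 - <<'E'
from h import *
need(W(-.166,.065,.012))
for n in ("scene","top","wrist"): cv2.imwrite(f"pics/{n}1.png",capture(n)["color"])
E
```

```text
time_s: 2.0
position: [0.5229, -0.1857, 0.1223]
ee_rot: [3.141, 0.0, 1.811]
ft_force: [0.3, -0.2, 0.1]
width: 0.044
shift frac [0.0195 0.0111 0.3676] turn frac [ 0.      0.0001 -0.0029]
t 2.0 tray xyz -0.1718 0.0684 0.1223 F [ 0.3 -0.2  0.1] w 0.044
```

View pics/wrist1.png

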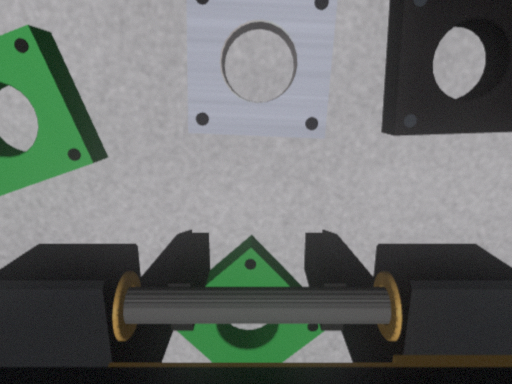

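View pics/scene1.png

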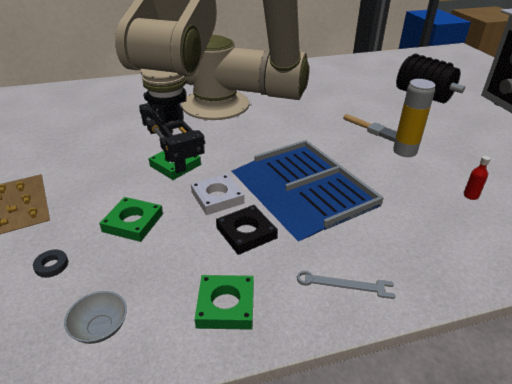

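The wrist view shows both covers ahead at (258,60) and (460,60), and a green plate's corner at (251,237) just behind the fingers. I check the clearance before going down.

```bash
python3 - <<'E'
from h import *
c=capture("wrist")
for uv,z in [((251,237),.026),((251,250),.026),((188,132),.026),((328,138),.026)]:
    p=ray(c,uv,z)-O; print("wrist",(p@xv).round(4),(p@yv).round(4))
im=cv2.imread("pics/top0.png"); h=cv2.cvtColor(im,cv2.COLOR_BGR2HSV)
m=(h[...,0]>45)&(h[...,0]<75)&(h[...,1]>100)
c=capture("top"); ct,_=box(c,m,(352,205))
for u in cv2.approxPolyDP(ct,4,True)[:,0]:
    p=ray(c,u,.026)-O; print("green",u,(p@xv).round(4),(p@yv).round(4))
E
```

```text
wrist -0.2055 0.0728
wrist -0.2162 0.073
wrist -0.1261 0.1158
wrist -0.1312 0.0176
green [359 191] -0.2855 0.013
green [337 225] -0.2152 0.0774
green [370 247] -0.2744 0.1426
green [393 214] -0.3466 0.0825
```

The green corner is at tray x = -0.207 and the plate's rear edge is at about -0.129. The fingers span -0.175 to -0.157, so there is clearance on both sides. Going down.

```bash
python3 -m jog '[0.015,0.011,0.1,0,0,-0.003,0.5, 0.015,0.011,0.2,0,0,-0.003,0.5, 0.015,0.011,0.28,0,0,-0.003,0.5, 0.015,0.011,0.34,0,0,-0.003,0.5, 0.015,0.011,0.371,0,0,-0.003,0.5, 0.015,0.011,0.371,0,0,-0.003,0.5, 0.015,0.011,0.371,0,0,-0.003,0.5]'
python3 - <<'E'
from h import *
need(W(.093,.074,.018))
E
```

```text
time_s: 3.12
position: [0.5257, -0.1805, 0.0113]
ee_rot: [3.141, 0.001, 1.82]
ft_force: [-0.0, -0.9, -0.7]
width: 0.0443
shift frac [ 0.8678 -0.0317 -0.0234] turn frac [0.0003 0.0003 0.0001]
t 3.125 tray xyz -0.1673 0.0644 0.0113 F [-0.  -0.9 -0.7] w 0.0443
```

```bash
python3 -m jog '[0.03,-0.001,0,0,0,0,0.5, 0.06,-0.002,0,0,0,0,0.5, 0.09,-0.003,0,0,0,0,0.5, 0.12,-0.004,0,0,0,0,0.5, 0.15,-0.005,0,0,0,0,0.5, 0.18,-0.006,0,0,0,0,0.5, 0.21,-0.007,0,0,0,0,0.5, 0.24,-0.008,0,0,0,0,0.5]'
python3 - <<'E'
from h import *
need(W(.093,.074,.018))
for n in ("scene","top","wrist"): cv2.imwrite(f"pics/{n}2.png",capture(n)["color"])
E
```

```text
time_s: 4.12
position: [0.5052, -0.1107, 0.0106]
ee_rot: [3.141, 0.001, 1.82]
ft_force: [0.9, -3.7, 1.8]
width: 0.0441
shift frac [ 0.6255 -0.0231 -0.0251] turn frac [0.0001 0.0002 0.0001]
t 4.125 tray xyz -0.0946 0.067 0.0106 F [ 0.9 -3.7  1.8] w 0.0441
```

View pics/wrist2.png

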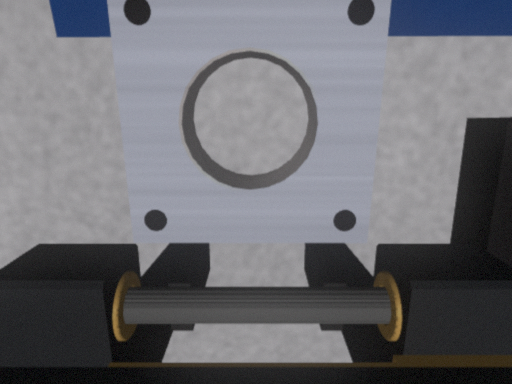

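The wrist view shows the plate square against both fingers (edge at row 243) and its front edge on the blue ramp. Force is about 4 N. Continuing.

```bash
python3 -m jog '[0.03,-0.001,-0.001,0,0,0,0.5, 0.06,-0.002,-0.002,0,0,0,0.5, 0.09,-0.003,-0.003,0,0,0,0.5, 0.12,-0.005,-0.005,0,0,0,0.5, 0.15,-0.006,-0.007,0,0,0,0.5, 0.18,-0.007,-0.009,0,0,0,0.5, 0.21,-0.008,-0.011,0,0,0,0.5, 0.24,-0.009,-0.013,0,0,0,0.5]'
python3 - <<'E'
from h import *
need(W(.093,.074,.018))
for n in ("scene","wrist"): cv2.imwrite(f"pics/{n}3.png",capture(n)["color"])
E
```

```text
time_s: 5.28
position: [0.4847, -0.0414, 0.0144]
ee_rot: [3.142, 0.0, 1.82]
ft_force: [1.2, -1.5, -1.2]
width: 0.0439
shift frac [ 0.3847 -0.0137 -0.012 ] turn frac [0.     0.     0.0001]
t 5.275 tray xyz -0.0224 0.0699 0.0144 F [ 1.2 -1.5 -1.2] w 0.0439
```

View pics/wrist3.png

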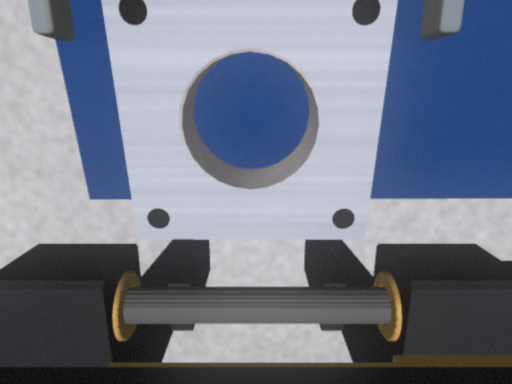

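View pics/scene3.png

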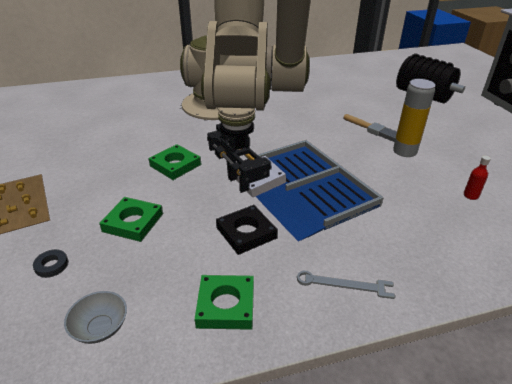

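The plate is half-way up and square, about centred between the rims at (50,20) and (443,20). The black cover is unmoved. Continuing.

```bash
python3 -m jog '[0.03,-0.001,-0.002,0,0,0,0.5, 0.06,-0.002,-0.004,0,0,0,0.5, 0.09,-0.003,-0.006,0,0,0,0.5, 0.12,-0.004,-0.008,0,0,0,0.5, 0.15,-0.005,-0.01,0,0,0,0.5, 0.18,-0.006,-0.012,0,0,0,0.5, 0.21,-0.007,-0.014,0,0,0,0.5, 0.24,-0.008,-0.016,0,0,0,0.5]'
python3 - <<'E'
from h import *
need(W(.093,.074,.02))
for n in ("scene","wrist"): cv2.imwrite(f"pics/{n}4.png",capture(n)["color"])
E
```

```text
time_s: 6.38
position: [0.4641, 0.0281, 0.019]
ee_rot: [-3.141, -0.001, 1.82]
ft_force: [0.9, -1.3, -0.3]
width: 0.0441
shift frac [ 0.1434 -0.0044 -0.0034] turn frac [-0.0003 -0.0002  0.0001]
t 6.375 tray xyz 0.05 0.0727 0.019 F [ 0.9 -1.3 -0.3] w 0.0441
```

View pics/wrist4.png

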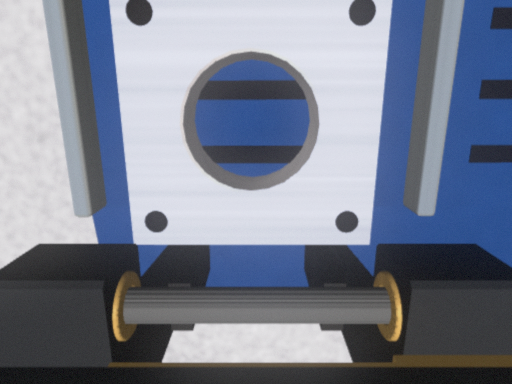

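The plate is square in the lane, with its rear still just at the deck edge. I push the last 43 mm, then stop.

```bash
python3 -m jog '[0.03,-0.001,-0.001,0,0,0,0.5, 0.06,-0.002,-0.002,0,0,0,0.5, 0.09,-0.003,-0.003,0,0,0,0.5, 0.11,-0.003,-0.003,0,0,0,0.5, 0.13,-0.003,-0.003,0,0,0,0.5, 0.14,-0.003,-0.003,0,0,0,0.5, 0.14,-0.003,-0.003,0,0,0,0.5]'
python3 -m jog '[-0.03,0,-0.01,0,0,0,0.5, -0.08,0,-0.03,0,0,0,0.5, -0.13,0,-0.1,0,0,0,0.5, -0.18,0,-0.2,0,0,0,0.5, -0.3,0,-0.35,0,0,0,0.5, -0.5,0,-0.5,0,0,0,0.5, -0.7,0,-0.5,0,0,0,0.5, -0.85,0,-0.5,0,0,0,0.5]'
python3 - <<'E'
from h import *
need(W(.093,.074,.02))
for n in ("scene","top","wrist"): cv2.imwrite(f"pics/{n}5.png",capture(n)["color"])
im=cv2.imread("pics/top5.png"); cv2.imwrite("pics/crop5.png",cv2.resize(im[130:330,110:350],None,fx=3,fy=3,interpolation=cv2.INTER_CUBIC))
E
```

```text
time_s: 7.35
position: [0.4535, 0.068, 0.0201]
ee_rot: [-3.142, -0.0, 1.82]
ft_force: [-0.2, 0.3, -0.3]
width: 0.0442
time_s: 8.35
position: [0.5166, -0.1828, 0.1716]
ee_rot: [3.14, 0.002, 1.819]
ft_force: [0.5, 0.1, -0.3]
width: 0.0441
shift frac [ 0.8688 -0.0024  0.5036] turn frac [ 0.0006  0.0006 -0.0003]
t 8.35 tray xyz -0.1674 0.0738 0.1716 F [ 0.5  0.1 -0.3] w 0.0441
```

View pics/crop5.png

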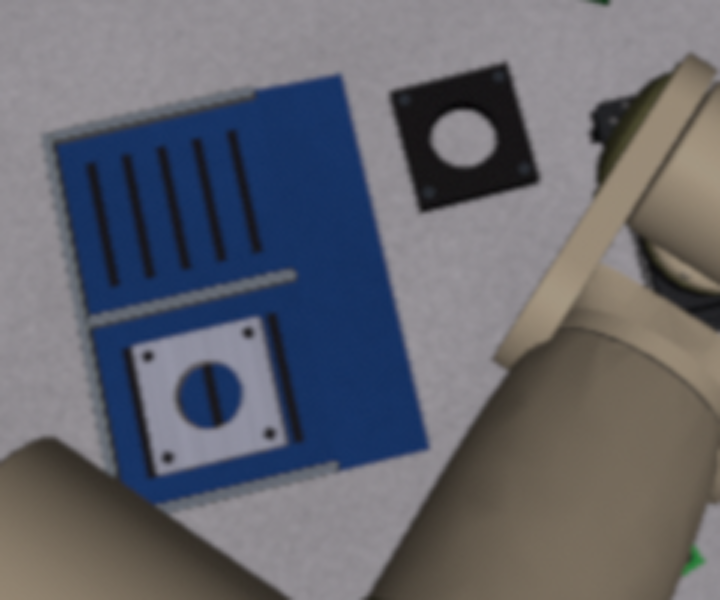

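View pics/scene5.png

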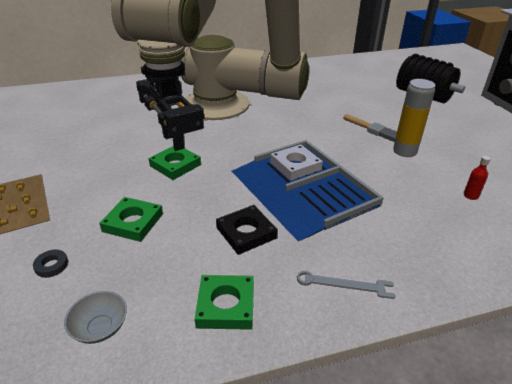

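The crop shows the clean plate in the lane, with dots at (148,356), (248,333), (270,433) and (167,457). The black cover is unchanged at (463,138). One check in numbers.

```bash
python3 - <<'E'
from h import *
c=capture("top"); P=[]
for u,v in [(148,356),(248,333),(270,433),(167,457)]:
    p=ray(c,(u/3+109.67,v/3+129.67),.036)-O; P.append([p@xv,p@yv])
P=np.array(P); print(P.round(4),P.mean(0).round(4)); d=P[0]-P[1]+P[3]-P[2]; print("yaw",np.degrees(np.arctan2(d[1],d[0])),[np.linalg.norm(P[i]-P[i-1]).round(4) for i in range(4)])
a=cv2.imread("pics/top0.png")[145:205,235:295].astype(int);b=c["color"][145:205,235:295].astype(int);print("black region diff",abs(a-b).mean())
o=get_obs();print(o["dq"].round(3),o["ft_force"].round(2))
E
```

```text
[[0.1867 0.0373]
 [0.1111 0.0377]
 [0.1105 0.1133]
 [0.1874 0.1128]] [0.1489 0.0753]
yaw -0.3162033540898708 [np.float64(0.0755), np.float64(0.0756), np.float64(0.0755), np.float64(0.0769)]
black region diff 4.698703703703703
[ 0.042 -0.017  0.026  0.    -0.001  0.005] [-0.39  1.17  0.39]
```

```bash
python3 -c "
from station import *
print(sign_off())"
```

```text
the job is handed in; nothing more can be done
None
```

The clean aluminium cover now lies flat on the deck of the tray, and I handed the job in at about 8.4 s. I slid it up its lane with two half-open fingers pressing on its rear face, then backed the arm off and raised it clear.

- **Position:** the last top view puts the cover's centre at tray x = 149 mm, inside the 118–182 mm range. It sits at y = 75 mm, against a lane centre of 74 mm.
- **Angle and level:** it is turned about 0.3° from the lane. The dot spacing measured at deck height came out at 75.5–77 mm, close to the 76 mm measured on the bench, so it agrees with the cover lying flat.
- **Forces:** every wrist force reading was under 5 N. I read it at the end of each move, not continuously.
- **Black cover:** it shows at the same pixels as before. The image difference over that area was 4.7 grey levels on average; I put it down to noise or shading, but did not check.
- **Disagreement:** the tray's far rim measured 6–8 mm short of its stated 238 mm. I took this to be a rough corner reading, as the foot measured 303 mm against the stated 304 mm. An error that size would still leave the cover wholly on the deck.

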